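# Load a specimen carrier under a spring hold-down flap

### The job

Load the black specimen carrier (the long sled with the white test bar in its top) into the gauge station: with one fingertip press the steel bar down and keep it down so that the spring flap stands open, and meanwhile with the other fingertip push the carrier along the channel under the flap until its nose is fully home against the stop. Only then let the bar up so that the flap comes down on the carrier and holds it there, and move clear. Push the carrier along the bed without picking it up or tipping it, and leave the other things on the table where they are.

Things in the scene. Friction and masses are not known exactly. Their poses are not given: they have to be found in the camera images.
- station: Gauge station, screwed down: aluminium plate, x -210 to +150, y -40 to +100 mm, upper face (the bed) 10 mm above the table. Origin on the table, on the centre line of the guide channel; its x axis is the loading direction, towards the stop, y to the left of that, z up. Positions in mm below are in this frame, heights above the table. At the end a white measuring head, 60 mm high, 75 x 85 mm
- channel_mouth (a point): centre of the flared channel mouth, on the bed (x -48, y 0). Two steel rails 12 mm high stand on the bed, inner faces 44 mm apart from x -20 to +75, flared outwards to about 62 mm apart at x -48
- stop (a point): centre of the stop face that ends the channel, 23 mm high, at x +75: the front of the measuring head
- flap (a joint): angle (rad) of a rigid rocker: grey flap panel on one side of a hinge rod, steel press bar on the other. 0 = shut by its spring, the panel sloping down into the channel and blocking it; 0.45 = panel level, lying on a carrier in the channel; above 0.5 = clear of the carrier; 0.80 = end of travel. Pressing the bar down raises the panel; let go, it springs back
- hinge (a point): point on the axis of the hinge rod (8 mm thick, along x from -200 to +60, at y +38, 36 mm high). Posts 42 mm high, 6 x 11 mm, carry it at x -203, 0 and +66
- flap_edge (a point): middle of the panel's free edge. Panel: x +8 to +58 (50 mm), 48 mm from rod to free edge, 3 mm thick; it reaches across the channel to about y -10. Open at 0.75 its free edge is about 54 mm high
- bar_mid (a point): middle of the press bar's upper face (x -90). Bar: steel strip along x from -200 to +20, 43 mm wide, 4 mm thick; press anywhere, a fingertip can slide along it. Flap at 0.75: level, upper face 22 mm high, y +52 to +95. Shut: tipped by 0.75 rad, inner edge about 35, outer edge 64 mm high, y about +58 to +89. Holding it down takes 5 N at mid width (4 to 13 N at outer or inner edge)
- carrier_centre (a point): centre, half-way up, of the specimen carrier: black plastic sled 80 mm long (its x axis, nose to +x), 40 wide, 26 high, last 12 mm of the nose 30 wide, small white tensile bar in its top; 70 to 140 g; loose on the bed before the channel, at most 0.1 rad and 5 mm out of line. Home: nose on the stop, centre 40 mm before it, rear end 13 mm out in front of the panel
- short_block: Bystander: black plastic setting block, 45 x 38 x 26 mm, half as long as the carrier and with no white bar in its top; its origin at the middle of the underside
- jar: Bystander: clear jar with grey cap, 72 mm across, 90 mm high; its origin at the middle of the underside
- small_jar: Bystander: amber jar with white cap, 52 mm across, 70 mm high; its origin at the middle of the underside
- beaker: Bystander: white open beaker, 70 mm across, 80 mm high; its origin at the middle of the underside
- weight: Bystander: steel knobbed weight, 36 mm across, 52 mm high; its origin at the middle of the underside
- screwdriver: Bystander: screwdriver lying flat, 160 mm long
- tray: Bystander: grey open tray, 100 x 75 x 22 mm, with two white test bars in it; its origin at the middle of the underside
- carrier: the specimen carrier itself, origin at the middle of its underside (13 mm below point carrier_centre)
Not all that is in view belongs to the job. Leave any pink or turquoise look-alike of the carrier alone.

How it is judged:
By the outcome, as a careful person would: the job done as asked, in the order asked, and still so for the second after the job is handed in, with the robot touching nothing.
It also fails if it takes over 40 s, if anything falls off the work surface, if the arm or the gripper's body presses on something with over 40 N, if the wrist force passes 120 N, or if a joint passes its speed limit or range.

### The arm

A 6-joint arm with a two-finger parallel gripper is mounted at the origin on the work surface. World frame = base frame: x ahead of the robot, y to its left, z up, the work surface at z = 0. Lengths are in m, angles in rad, forces in N, time in s.
With the tool pointing down it reaches from about 0.325 to 0.9 m from the base axis. Payload 6.1 kg.
Tool frame: the origin (TCP) lies midway between the tips of the shut fingers; the grasp point (between the pads) lies 19 mm behind it; z points along the fingers, y is the direction in which the jaws open and shut (so a half turn about z gives the same grasp; the last joint's range is limited). The gripper opens to 87 mm and grips with 3 to 60 N. Pads are 19 mm wide; open, the fingers measure 117 mm over their backs; the gripper's body (75 mm by 190 mm) begins 51 mm behind the grasp point.
Start: joints at [1.063, 0.22, 1.526, -0, 1.395, -0.126], TCP at [0.233, 0.58, 0.223] pointing down, gripper open.
Joint ranges: [-2.98, 2.98], [-0.91, 2.08], [0.09, 2.57], [-1.24, 4.39], [0.2, 2.65], [-2.68, 2.68]. Speed limits (rad/s): [2.57, 2.57, 3.01, 3.14, 3.14, 3.14].

### API

Orientations are given as a rotation vector (axis times angle).
In Python, from plant import telemetry, optics, manip gives the robot as it stands.
- The arm moves only by the tool carry_out, never from a script. Its arguments are lists of equal length, an entry for each row: "translation": the shift along the tool's x, y, z normalised to -1 to 1, where 1 is 300 mm, a list of three; "angular": the turn, a rotation vector about the tool's x, y, z normalised to -1 to 1, where 1 is pi/2 rad, a list of three; "claw": the closure, from 0 (fully open) to 1 (shut). In form: {"translation": [[x, y, z], ...], "angular": [[wx, wy, wz], ...], "claw": [claw, ...]}. A call has 1 to 12 rows; each row is the pose to reach, as a shift and turn from the pose commanded when the call began, along the tool's axes at that moment; what a row does not reach only later rows make up. A row lasts 1/10 s, in which the tool goes at most 50 mm and 8.59 degrees, less where a joint would pass 70% of its speed; a pose out of reach is approached as far as the arm can. A call with a number of a shift or a turn outside -1 to 1 is refused whole. A call with a gripper value outside its range is refused whole. The fingers move at their own pace and stop on an object; "squeeze" is the grip in N (left out, the last holds). Time passes only in rows, so rows that repeat a pose let the fingers close. It gives the time, the measured TCP pose, the force and the opening at its end, in the units of the state.
- telemetry.get_obs(): the state, without advancing time (a new reading comes with each control period).
- optics.capture(name): name is "scene" or "top"; returns a dict with "color" (480x640x3 uint8, red, green, blue), "intrinsics" (3x3 intrinsics, pixels), "eye" and "rotation" of the camera in the world. Camera axes: x right, y down, z forward; pixel columns grow to the right and rows downward; lengths in m; the calibration is good to about 2 mm. A picture is of the moment at which its call begins. There is no depth.
- manip.finish_job(): hands the job in, once; it reports no verdict.
The state is a dict: "time_s": time; "qpos": joint angles; "qvel": joint speeds; "joint_efforts": joint torques, N m; "eef_pos": TCP position; "orientation": TCP orientation; "wrist_force": force on the tool from outside, world axes, zero at the start; "ft_torque": the same for the moment, N m; "opening": finger opening in m.
Only numpy, scipy, OpenCV 4.12 (cv2) and the standard library are available. Lean on these libraries where they do the work, as an engineer would, in place of code of your own. Each camera call takes 0.05 s, during which the arm holds its last target.

## Working session

There is one attempt and no reset: what is moved stays moved. The work goes in short steps, Python scripts to look and compute and a tool call to move; the robot and the scene stay as the last step left them, time stands still between calls to the robot, and variables do not carry over. Pictures are saved under pics/ and viewed, and the job is handed in when it is done.

Besides the shell and the picture viewer there is one more tool, called after ">>>" by a JSON object that holds its "name" and its "arguments". carry_out: Moves the arm, as the interface text tells. Scaled input: -1 to 1 covers 300 mm each way for a shift and pi/2 rad each way for a turn. Its arguments: {"type":"object","properties":{"translation":{"type":"array"},"angular":{"type":"array"},"claw":{"type":"array"},"squeeze":{"type":"number"}},"required":["translation","angular","claw"]}

```bash
mkdir -p pics; ls; python3 - <<'E'
from plant import telemetry, optics
import cv2,numpy as np
print(telemetry.get_obs())
for n in("scene","top"):
    c=optics.capture(n); cv2.imwrite(f"pics/{n}0.png",c["color"][:,:,::-1]); np.savez(f"pics/{n}0.npz",**c)
    print(n,c["intrinsics"],c["eye"],c["rotation"])
E
```

```text
pics
{'time_s': 0.0, 'qpos': array([ 1.06290426e+00,  2.21200290e-01,  1.52760246e+00, -2.29942392e-05,
        1.39470796e+00, -1.26112118e-01]), 'qvel': array([ 9.84441177e-05, -1.12408268e-03,  4.90948941e-05, -9.99179967e-04,
       -1.49142484e-03, -3.90755478e-04]), 'joint_efforts': array([-1.70399508e-03, -4.94600523e+01, -3.87378109e+01,  6.97980914e-02,
        5.72429679e-02, -1.53772207e-04]), 'eef_pos': array([0.23257262, 0.57944985, 0.22145784]), 'orientation': array([-5.95947251e-01, -3.08396203e+00,  2.87331700e-03]), 'wrist_force': array([0.53359447, 0.9128803 , 0.28709697]), 'ft_torque': array([-0.0260305 ,  0.00774417,  0.03173465]), 'opening': 0.08736366025777265}
scene [[556.52332938   0.         322.51998793]
 [  0.         556.52332938 243.590816  ]
 [  0.           0.           1.        ]] [ 0.9901927  -0.62937549  0.77285823] [-2.22681867 -0.69087029  0.28062552]
top [[582.63604839   0.         322.39292017]
 [  0.         582.63604839 237.53946931]
 [  0.           0.           1.        ]] [ 0.46173968 -0.00837292  1.15807067] [-2.16606422  2.16464858 -0.06896042]
```

View pics/scene0.png

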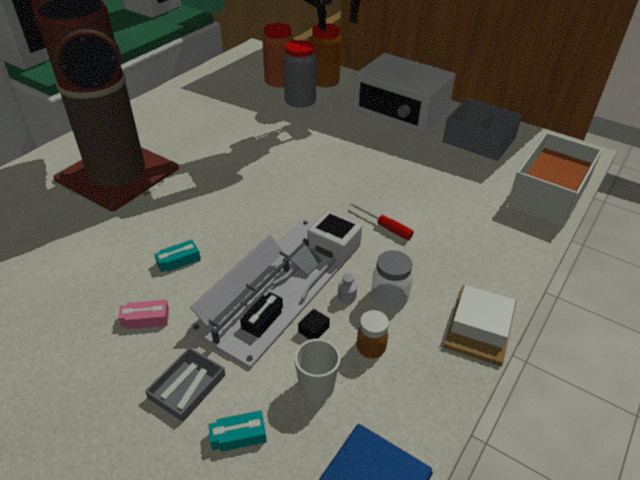

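View pics/top0.png

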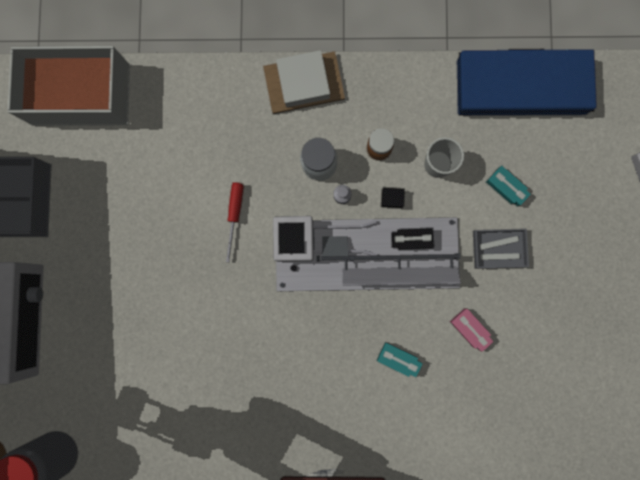

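```bash
cat > h.py <<'E'
import numpy as np,cv2
from scipy.spatial.transform import Rotation as R
def load(n): return dict(np.load(f"pics/{n}.npz"))
def ray(c,uv,z):
    uv=np.atleast_2d(uv).astype(float); d=np.c_[uv,np.ones(len(uv))]@np.linalg.inv(c["intrinsics"]).T
    r=c["rotation"]; M=R.from_rotvec(r).as_matrix() if np.size(r)==3 else np.array(r)
    d=d@M.T; e=c["eye"]; return e+d*((z-e[2])/d[:,2])[:,None]
def proj(c,P):
    r=c["rotation"]; M=R.from_rotvec(r).as_matrix()
    p=(np.atleast_2d(P)-c["eye"])@M@c["intrinsics"].T; return p[:,:2]/p[:,2:]
E
python3 - <<'E'
from h import *
c=load("top0"); print(ray(c,[[275,219],[459,217],[460,290],[275,291],[413,238],[393,198]],.01).round(4))
im=c["color"][:,:,::-1]
cr=im[180:320,260:480]; cr=cv2.convertScaleAbs(cv2.resize(cr,None,fx=3.6,fy=3.6,interpolation=cv2.INTER_CUBIC),alpha=1.5); cv2.imwrite("pics/ct.png",cr)
im=load("scene0")["color"][:,:,::-1]
cr=im[200:370,180:380]; cr=cv2.resize(cr,None,fx=3.5,fy=3.5,interpolation=cv2.INTER_CUBIC); cv2.imwrite("pics/cs.png",cr)
E
```

```text
[[ 0.5993  0.1133  0.01  ]
 [ 0.6029 -0.2507  0.01  ]
 [ 0.4594 -0.2499  0.01  ]
 [ 0.4568  0.112   0.01  ]
 [ 0.5613 -0.1597  0.01  ]
 [ 0.641  -0.1211  0.01  ]]
```

View pics/ct.png

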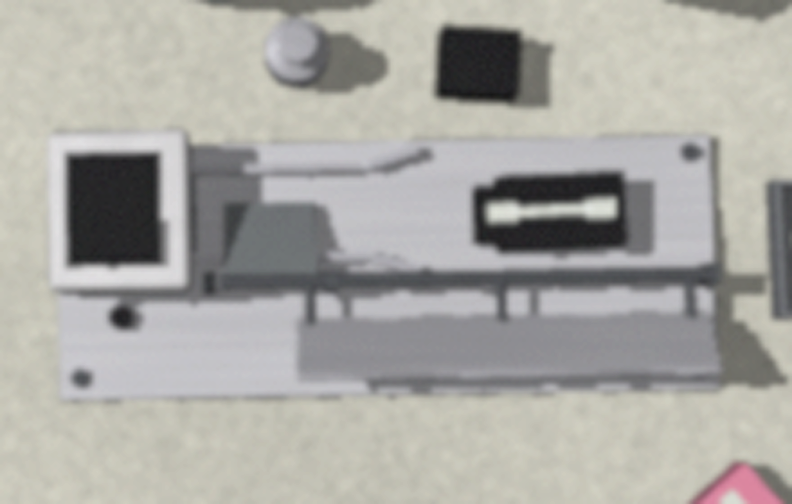

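View pics/cs.png

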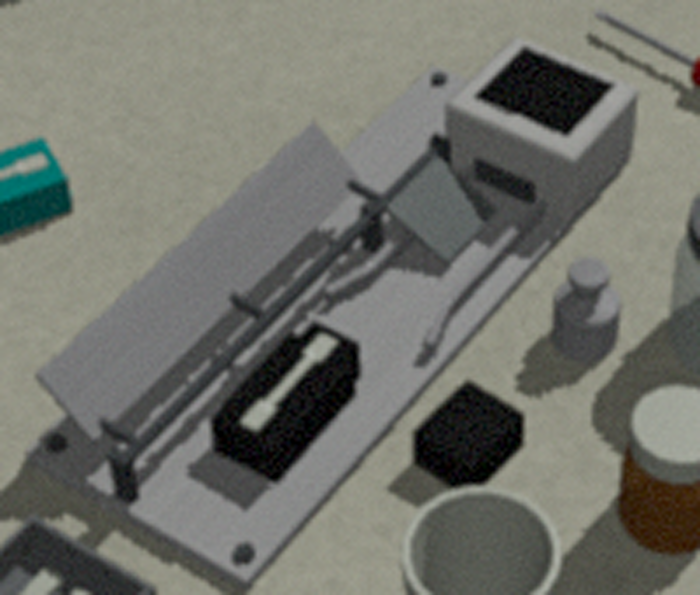

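```bash
python3 - <<'E'
from h import *
c=load("top0")
f=lambda l:np.array(l)/3.6+[260,180]-0.36
P=ray(c,f([[712,136],[718,389],[62,400]]),.01)[:,:2]
# kabsch to model
M=np.array([[-210,-40],[-210,100],[150,100]])/1000
a=np.c_[M,np.zeros(3)];b=np.c_[P,np.zeros(3)]
rot,rs=R.align_vectors(b-b.mean(0),a-a.mean(0))
yaw=rot.as_euler('zyx')[0]; o=P.mean(0)-rot.as_matrix()[:2,:2]@M.mean(0)
print(P,yaw,o,rs)
Rm=rot.as_matrix()[:2,:2]
np.savez("st.npz",R=Rm,o=o)
W=lambda s,z:np.r_[Rm@(np.array(s)/1000)+o,z/1000]
# carrier top z=36: corners
C=ray(c,f([[497,177],[623,173],[626,248],[498,252],[474,188],[476,243]]),.036)[:,:2]
print("carrier corners st",((C-o)@Rm*1000).round(1))
# checks
im=c["color"][:,:,::-1].copy(); sc=load("scene0"); im2=sc["color"][:,:,::-1].copy()
im=cv2.resize(im,None,fx=3,fy=3);im2=cv2.resize(im2,None,fx=3,fy=3)
pts=[(-210,-40,10),(-210,100,10),(150,100,10),(-200,38,40),(60,38,40),(75,-37,60),(75,0,33),(-48,-31,22),(-20,-22,22),(75,-22,22),(-203,38,42),(-200,58,35),(-200,89,64),(20,89,64)]
for p in pts:
    w=W(p[:2],p[2])
    for cc,i in((c,im),(sc,im2)):
        u=proj(cc,w)[0]*3+1; cv2.circle(i,(int(u[0]),int(u[1])),3,(0,0,255),1)
cv2.imwrite("pics/o1.png",im[560:900,760:1440]);cv2.imwrite("pics/o2.png",im2[600:1110,540:1140])
E
```

```text
[[ 0.60207161 -0.24754318]
 [ 0.46387721 -0.24823381]
 [ 0.45730145  0.10834513]] 1.5868598102620213 [ 0.55963089 -0.03829888] 0.0027036200297965657
carrier corners st [[ -89.   -15.8]
 [-156.3  -16.9]
 [-156.7   23.4]
 [ -88.5   24.5]
 [ -76.6  -10.1]
 [ -76.9   19.4]]
```

View pics/o1.png

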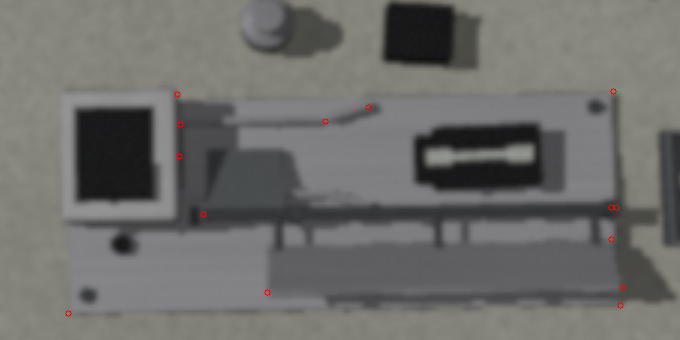

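View pics/o2.png

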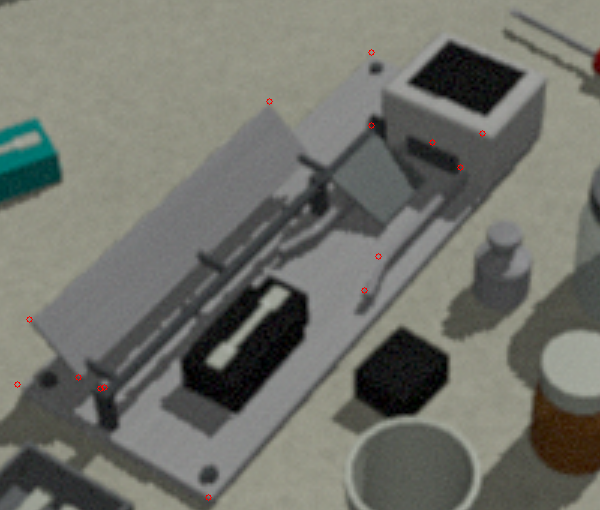

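```bash
cat >> h.py <<'E'
def goal(sx,sy,z,yawoff=0.0,verbose=True):
    """needed shift (norm 300mm) and turn (norm pi/2) in tool axes from the measured pose to put TCP at station sx,sy(mm), z(mm), tool y along station +-y"""
    from plant import telemetry
    o=telemetry.get_obs(); s=np.load("st.npz"); T=R.from_rotvec(o["orientation"]); M=T.as_matrix()
    w=np.r_[s["R"]@np.array([sx,sy])/1000+s["o"],z/1000]
    ys=np.r_[s["R"][:,1],0]; 
    if M[:,1]@ys<0: ys=-ys
    zt=np.array([0,0,-1.]); G=np.c_[np.cross(ys,zt),ys,zt]
    rv=(T.inv()*R.from_matrix(G)).as_rotvec()
    print("t",round(o["time_s"],2),"F",o["wrist_force"].round(1),"open",round(o["opening"]*1000,1),"st pos",((o["eef_pos"][:2]-s["o"])@s["R"]*1000).round(1),"z",(o["eef_pos"][2]*1000).round(1))
    print("shift",(M.T@(w-o["eef_pos"])/.3).round(4),"turn",(rv/(np.pi/2)).round(4), "tool y sign",np.sign(M[:,1]@np.r_[s["R"][:,1],0]))
    print("tool x,y,z in station:",(np.c_[s["R"].T@M[:2,:]]).round(3).tolist(),"q",o["qpos"].round(2))
E
python3 -c "
from h import *
goal(-176,38,150)"
```

```text
t 0.1 F [-0.1 -0.2 -0.1] open 87.1 st pos [623.  317.1] z 221.5
shift [-1.8895 -2.0944  0.2416] turn [-1.100e-03  5.000e-04  7.467e-01] tool y sign -1.0
tool x,y,z in station: [[0.387, 0.922, -0.002], [0.922, -0.387, 0.001]] q [ 1.06  0.22  1.53  0.    1.39 -0.13]
```

>>> {"name": "carry_out", "arguments": {"translation": [[-0.94,-1.0,0],[-0.94,-1.0,0],[-0.94,-1.0,0],[-0.94,-1.0,0],[-0.94,-1.0,0],[-0.94,-1.0,0],[-0.94,-1.0,0],[-0.94,-1.0,0],[-0.94,-1.0,0],[-0.94,-1.0,0],[-0.94,-1.0,0]], "angular": [[0,0,0.747],[0,0,0.747],[0,0,0.747],[0,0,0.747],[0,0,0.747],[0,0,0.747],[0,0,0.747],[0,0,0.747],[0,0,0.747],[0,0,0.747],[0,0,0.747]], "claw": [0.34,0.34,0.34,0.34,0.34,0.34,0.34,0.34,0.34,0.34,0.34]}}

```text
time_s: 1.2
eef_pos: [0.3825, 0.197, 0.2223]
orientation: [-2.203, -2.239, 0.0]
wrist_force: [0.3, -0.8, -0.2]
opening: 0.0573
```

```bash
python3 -c "
from h import *
goal(-176,38,150)"
```

```text
t 1.2 F [ 0.3 -0.8 -0.2] open 57.3 st pos [238.2 173.4] z 222.3
shift [-1.3807  0.4513  0.2401] turn [-0.0004 -0.0004  0.    ] tool y sign -1.0
tool x,y,z in station: [[1.0, 0.0, 0.001], [0.0, -1.0, 0.001]] q [ 0.29 -0.27  2.    0.    1.4   0.28]
```

>>> {"name": "carry_out", "arguments": {"translation": [[-0.98,0.45,0],[-0.98,0.45,0],[-0.98,0.45,0],[-0.98,0.45,0],[-0.98,0.45,0],[-0.98,0.45,0],[-0.98,0.45,0],[-0.98,0.45,0]], "angular": [[0,0,0],[0,0,0],[0,0,0],[0,0,0],[0,0,0],[0,0,0],[0,0,0],[0,0,0]], "claw": [0.34,0.34,0.34,0.34,0.34,0.34,0.34,0.34]}}

```text
time_s: 2.0
eef_pos: [0.5237, -0.0961, 0.2219]
orientation: [-2.204, -2.238, 0.001]
wrist_force: [0.2, -0.2, -0.1]
opening: 0.0569
```

>>> {"name": "carry_out", "arguments": {"translation": [[-0.4,0,0.24],[-0.4,0,0.24],[-0.4,0,0.24],[-0.4,0,0.24],[-0.4,0,0.24]], "angular": [[0,0,0],[0,0,0],[0,0,0],[0,0,0],[0,0,0]], "claw": [0.34,0.34,0.34,0.34,0.34]}}

```text
time_s: 2.5
eef_pos: [0.5242, -0.2132, 0.1496]
orientation: [-2.201, -2.238, -0.0]
wrist_force: [-0.8, 0.7, 0.8]
opening: 0.0576
```

```bash
cat >> h.py <<'E'
def shots(k,scale=2):
    from plant import optics
    for n in("scene","top"):
        c=optics.capture(n); np.savez(f"pics/{n}{k}.npz",**c); im=c["color"][:,:,::-1]
        im=im[170:400,150:400] if n=="scene" else im[160:330,250:490]
        cv2.imwrite(f"pics/{n}{k}.png",cv2.convertScaleAbs(cv2.resize(im,None,fx=2.5,fy=2.5,interpolation=cv2.INTER_CUBIC),alpha=1.4))
E
python3 -c "
from h import *
shots(1)
goal(-176,38,80)"
```

```text
t 2.6 F [0.5 0.4 0.6] open 57.5 st pos [-174.3   37.4] z 151.2
shift [-0.0057 -0.0023  0.2374] turn [ 0.0005 -0.0002  0.0014] tool y sign -1.0
tool x,y,z in station: [[1.0, 0.002, 0.0], [0.002, -1.0, -0.001]] q [-0.53  0.14  1.75  0.    1.25 -0.54]
```

View pics/scene1.png

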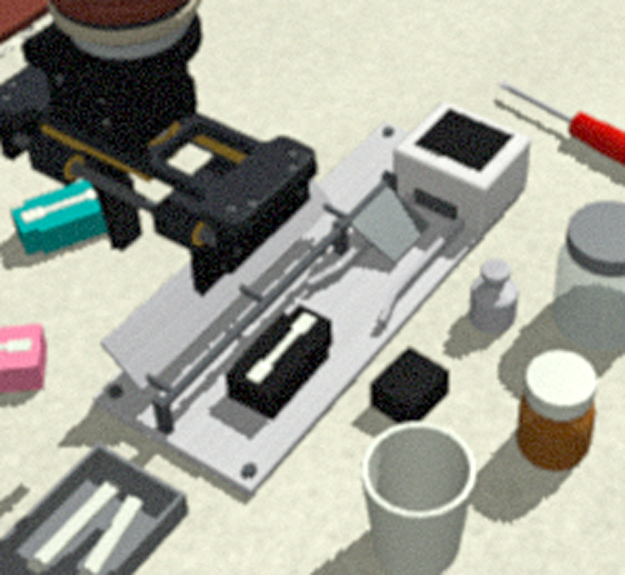

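View pics/top1.png

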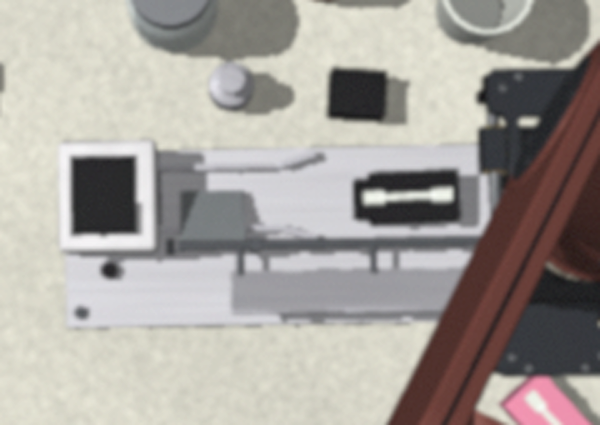

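The carrier is the black sled with the white bar at top-image pixel (413,238), with its nose to the left. Its look-alikes are the short block (393,198), the teal ones (510,186) and (400,359), and the pink one (472,329). The crop confirms the choice. Next I descend behind it.

>>> {"name": "carry_out", "arguments": {"translation": [[0,0,0.12],[0,0,0.23],[0,0,0.23],[0,0,0.23]], "angular": [[0,0,0],[0,0,0],[0,0,0],[0,0,0]], "claw": [0.34,0.34,0.34,0.34]}}

```text
time_s: 3.0
eef_pos: [0.5247, -0.214, 0.0825]
orientation: [-2.202, -2.241, -0.0]
wrist_force: [0.7, -0.0, 0.3]
opening: 0.0576
```

```bash
python3 -c "
from h import *
shots(2)
goal(-176,38,23)"
```

```text
t 3.1 F [ 0.3  0.5 -0.1] open 57.6 st pos [-176.6   36.4] z 84.2
shift [ 0.0023 -0.0059  0.204 ] turn [0.0022 0.0012 0.0005] tool y sign -1.0
tool x,y,z in station: [[1.0, 0.001, -0.002], [0.001, -1.0, -0.003]] q [-0.53  0.22  1.8   0.    1.12 -0.54]
```

View pics/scene2.png

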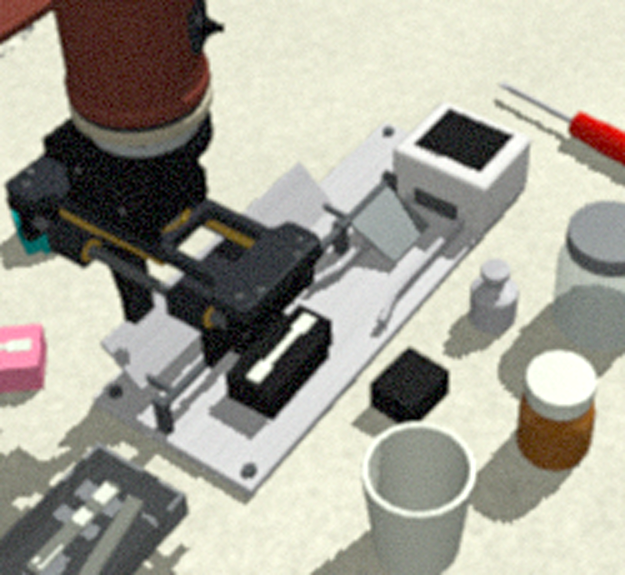

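View pics/top2.png

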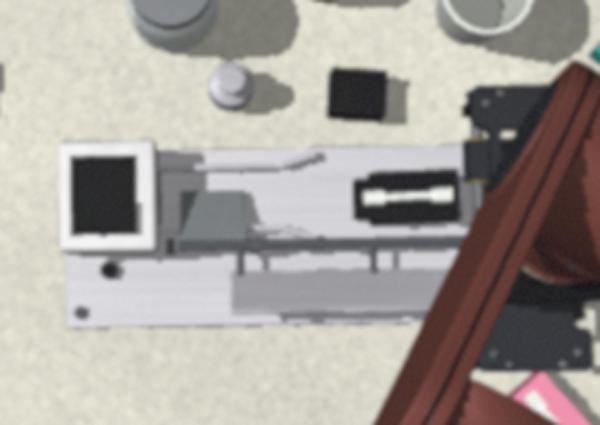

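>>> {"name": "carry_out", "arguments": {"translation": [[0,-0.012,0.03],[0,-0.012,0.06],[0,-0.012,0.09],[0,-0.012,0.12],[0,-0.012,0.15],[0,-0.012,0.17],[0,-0.012,0.185],[0,-0.012,0.2],[0,-0.012,0.2]], "angular": [[0,0,0],[0,0,0],[0,0,0],[0,0,0],[0,0,0],[0,0,0],[0,0,0],[0,0,0],[0,0,0]], "claw": [0.34,0.34,0.34,0.34,0.34,0.34,0.34,0.34,0.34]}}

```text
time_s: 4.0
eef_pos: [0.5225, -0.2156, 0.0223]
orientation: [2.202, 2.236, 0.003]
wrist_force: [3.8, 1.3, 5.9]
opening: 0.0572
```

```bash
python3 -c "
from h import *
shots(3)
goal(-160,40,23)"
```

```text
t 4.1 F [3.1 2.7 6.6] open 57.3 st pos [-176.7   40.1] z 22.6
shift [ 0.0557  0.0002 -0.0015] turn [ 0.0021  0.0005 -0.0004] tool y sign -1.0
tool x,y,z in station: [[1.0, -0.001, -0.001], [-0.001, -1.0, -0.003]] q [-0.53  0.31  1.83  0.    1.   -0.55]
```

View pics/scene3.png

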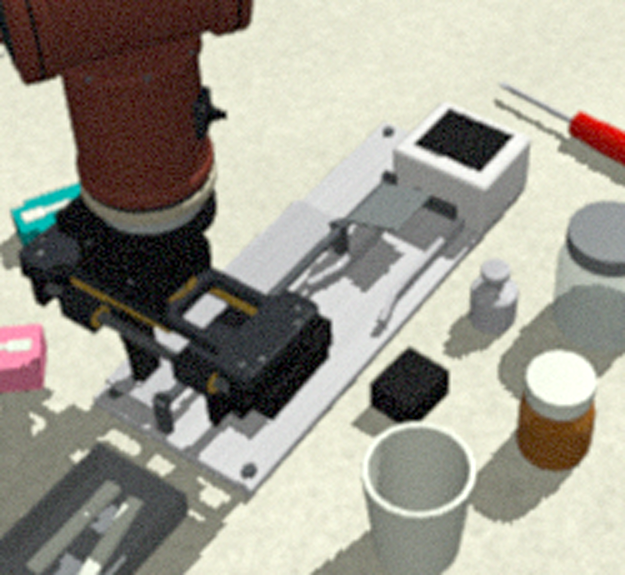

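View pics/top3.png

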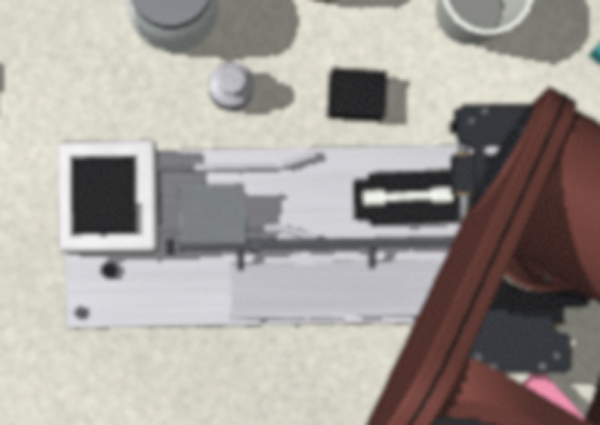

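>>> {"name": "carry_out", "arguments": {"translation": [[0.015,0,0],[0.03,0,0],[0.045,0,0],[0.06,0,0],[0.075,0,0],[0.09,0,0],[0.105,0,0],[0.12,0,0],[0.135,0,0],[0.15,0,0],[0.16,0,0]], "angular": [[0,0,0],[0,0,0],[0,0,0],[0,0,0],[0,0,0],[0,0,0],[0,0,0],[0,0,0],[0,0,0],[0,0,0],[0,0,0]], "claw": [0.34,0.34,0.34,0.34,0.34,0.34,0.34,0.34,0.34,0.34,0.34]}}

```text
time_s: 5.2
eef_pos: [0.5208, -0.1688, 0.0225]
orientation: [2.201, 2.237, -0.001]
wrist_force: [0.1, -4.2, 5.3]
opening: 0.0573
```

```bash
python3 -c "
from h import *
shots(4)
goal(-15,40,23)"
```

```text
t 5.3 F [ 1.2 -2.   5.9] open 57.4 st pos [-129.5   40.9] z 22.5
shift [ 0.3816  0.0031 -0.0026] turn [0.0011 0.0015 0.0001] tool y sign -1.0
tool x,y,z in station: [[1.0, 0.0, -0.002], [0.0, -1.0, -0.002]] q [-0.46  0.27  1.88 -0.    0.99 -0.47]
```

View pics/top4.png

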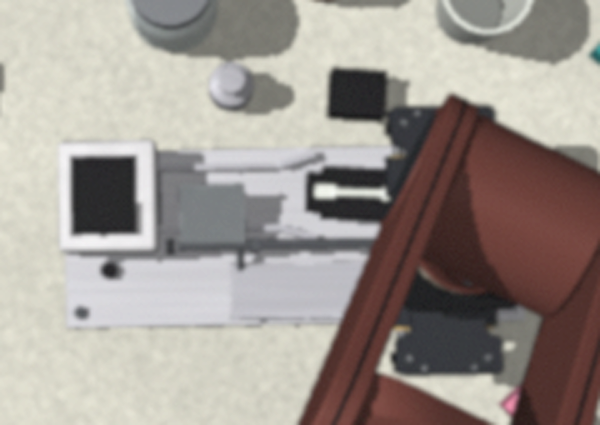

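View pics/scene4.png

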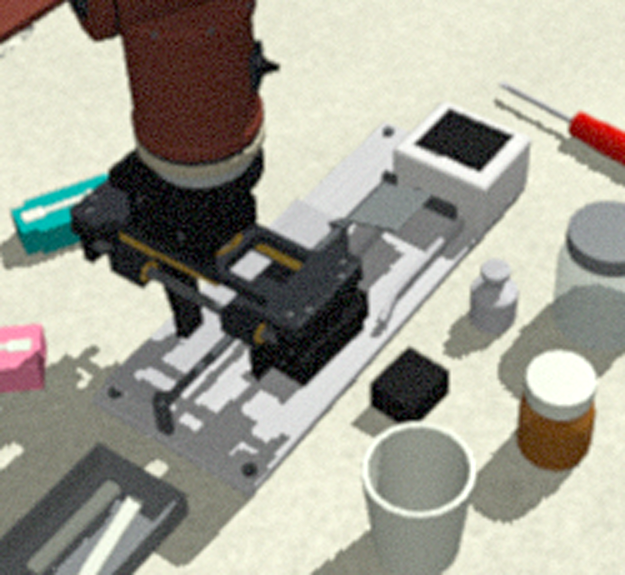

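>>> {"name": "carry_out", "arguments": {"translation": [[0.015,0,0],[0.03,0,0],[0.045,0,0],[0.06,0,0],[0.075,0,0],[0.09,0,0],[0.105,0,0],[0.12,0,0],[0.135,0,0],[0.15,0,0]], "angular": [[0,0,0],[0,0,0],[0,0,0],[0,0,0],[0,0,0],[0,0,0],[0,0,0],[0,0,0],[0,0,0],[0,0,0]], "claw": [0.34,0.34,0.34,0.34,0.34,0.34,0.34,0.34,0.34,0.34]}}

```text
time_s: 6.3
eef_pos: [0.5201, -0.1235, 0.0224]
orientation: [2.202, 2.237, -0.001]
wrist_force: [0.4, -4.9, 5.8]
opening: 0.0573
```

```bash
python3 -c "
from h import *
shots(5)
goal(-15,40,23)"
```

```text
t 6.4 F [ 1.2 -3.4  4.7] open 57.6 st pos [-83.9  40.9] z 22.3
shift [ 0.2295  0.0032 -0.0027] turn [0.0011 0.001  0.0001] tool y sign -1.0
tool x,y,z in station: [[1.0, 0.0, -0.002], [0.0, -1.0, -0.002]] q [-0.38  0.24  1.91 -0.    0.99 -0.39]
```

View pics/top5.png

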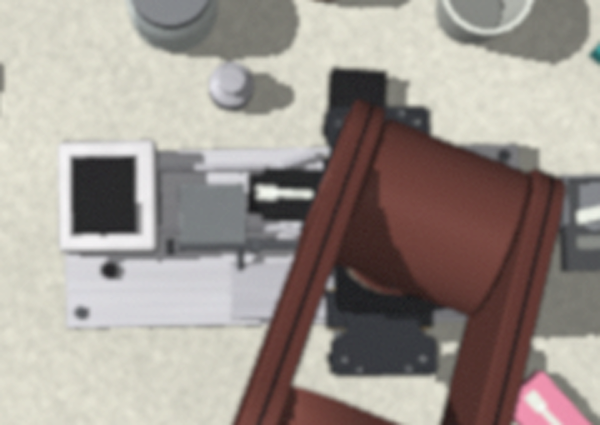

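View pics/scene5.png

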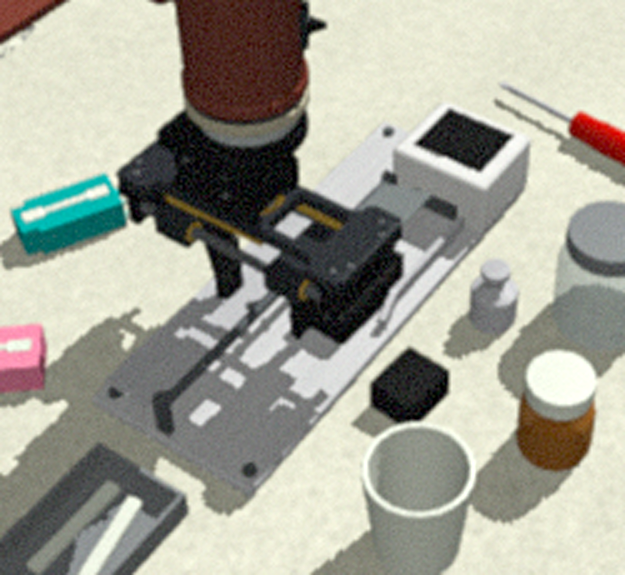

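>>> {"name": "carry_out", "arguments": {"translation": [[0.015,0,0],[0.03,0,0],[0.045,0,0],[0.06,0,0],[0.075,0,0],[0.09,0,0],[0.105,0,0],[0.12,0,0],[0.135,0,0],[0.15,0,0],[0.165,0,0],[0.18,0,0]], "angular": [[0,0,0],[0,0,0],[0,0,0],[0,0,0],[0,0,0],[0,0,0],[0,0,0],[0,0,0],[0,0,0],[0,0,0],[0,0,0],[0,0,0]], "claw": [0.34,0.34,0.34,0.34,0.34,0.34,0.34,0.34,0.34,0.34,0.34,0.34]}}

```text
time_s: 7.6
eef_pos: [0.5191, -0.0694, 0.0223]
orientation: [2.202, 2.237, -0.001]
wrist_force: [-0.1, -5.0, 7.6]
opening: 0.0574
```

```bash
python3 -c "
from h import *
shots(6)
goal(-15,40,23)"
```

```text
t 7.7 F [ 2.4 -2.2  5.7] open 57.6 st pos [-29.8  41. ] z 22.2
shift [ 0.0492  0.0034 -0.0026] turn [0.0009 0.0009 0.0001] tool y sign -1.0
tool x,y,z in station: [[1.0, 0.0, -0.001], [0.0, -1.0, -0.001]] q [-0.28  0.22  1.94 -0.    0.98 -0.3 ]
```

View pics/top6.png

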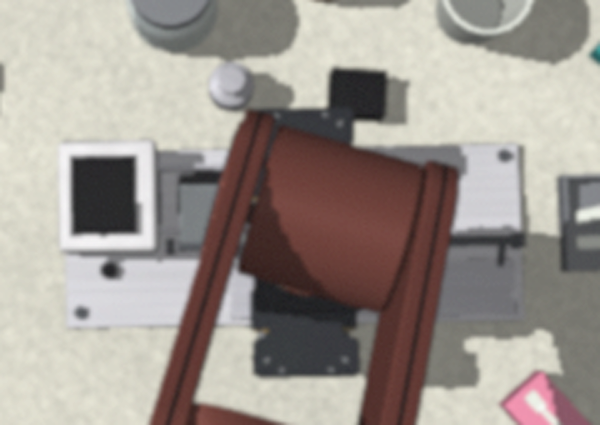

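View pics/scene6.png

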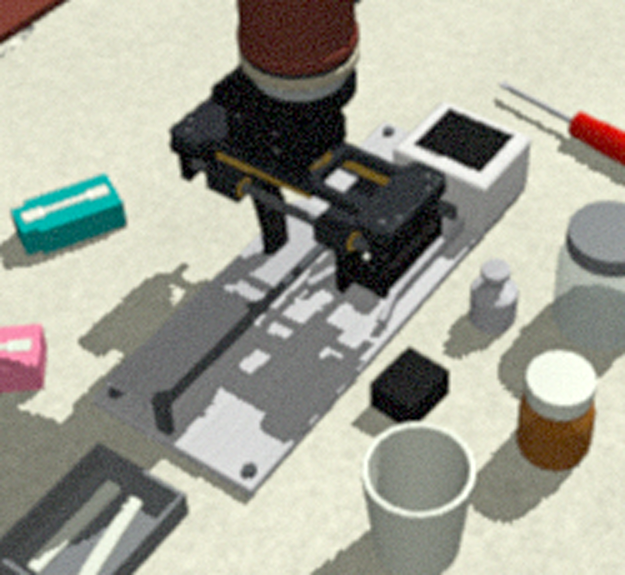

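>>> {"name": "carry_out", "arguments": {"translation": [[0.01,0,0],[0.02,0,0],[0.03,0,0],[0.04,0,0],[0.043,0,0],[0.043,0,0]], "angular": [[0,0,0],[0,0,0],[0,0,0],[0,0,0],[0,0,0],[0,0,0]], "claw": [0.34,0.34,0.34,0.34,0.34,0.34]}}

```text
time_s: 8.3
eef_pos: [0.5188, -0.0562, 0.0222]
orientation: [2.202, 2.238, -0.0]
wrist_force: [0.7, -3.6, 5.7]
opening: 0.0575
```

>>> {"name": "carry_out", "arguments": {"translation": [[0.003,0,0],[0.006,0,0],[0.006,0,0]], "angular": [[0,0,0],[0,0,0],[0,0,0]], "claw": [0.34,0.34,0.34]}}

```text
time_s: 8.6
eef_pos: [0.5188, -0.0546, 0.0222]
orientation: [2.202, 2.238, -0.001]
wrist_force: [0.3, -3.3, 5.4]
opening: 0.0574
```

```bash
python3 -c "
from h import *
shots(7)
goal(-15,40,23)"
```

```text
t 8.7 F [-0.2 -3.5  5.7] open 57.5 st pos [-15.6  41.1] z 22.2
shift [ 0.0021  0.0037 -0.0027] turn [ 0.0008  0.0011 -0.0001] tool y sign -1.0
tool x,y,z in station: [[1.0, -0.0, -0.002], [-0.0, -1.0, -0.001]] q [-0.26  0.22  1.94 -0.    0.98 -0.27]
```

View pics/top7.png

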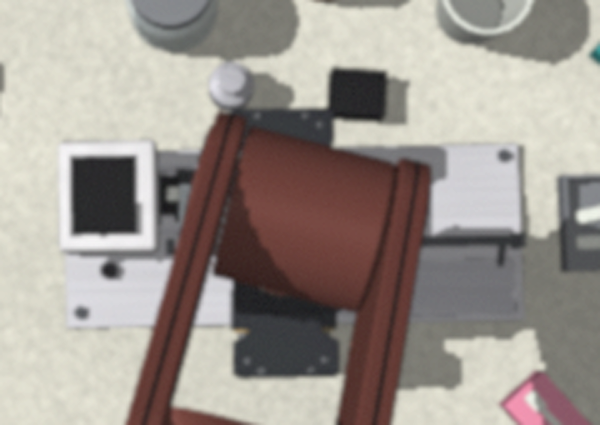

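View pics/scene7.png

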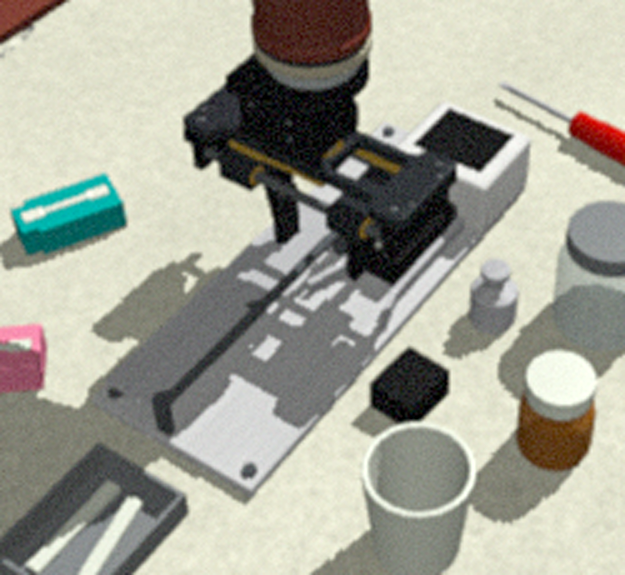

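>>> {"name": "carry_out", "arguments": {"translation": [[0.003,0,0],[0.006,0,0],[0.009,0,0],[0.009,0,0]], "angular": [[0,0,0],[0,0,0],[0,0,0],[0,0,0]], "claw": [0.34,0.34,0.34,0.34]}}

```text
time_s: 9.1
eef_pos: [0.5188, -0.0533, 0.0222]
orientation: [2.201, 2.236, -0.003]
wrist_force: [-1.1, -9.9, 4.9]
opening: 0.0574
```

```bash
python3 -c "
from h import *
goal(-15,40,23)"
```

```text
t 9.1 F [-1.1 -9.9  4.9] open 57.4 st pos [-14.3  41.1] z 22.2
shift [-0.0022  0.0036 -0.0025] turn [ 0.0009  0.0026 -0.0003] tool y sign -1.0
tool x,y,z in station: [[1.0, -0.0, -0.004], [-0.0, -1.0, -0.001]] q [-0.25  0.22  1.94 -0.    0.98 -0.26]
```

>>> {"name": "carry_out", "arguments": {"translation": [[0.003,0,0],[0.006,0,0],[0.006,0,0]], "angular": [[0,0,0],[0,0,0],[0,0,0]], "claw": [0.34,0.34,0.34]}}

```text
time_s: 9.4
eef_pos: [0.519, -0.053, 0.0224]
orientation: [2.201, 2.234, -0.005]
wrist_force: [-0.7, -16.9, 4.3]
opening: 0.057
```

```bash
python3 -c "
from h import *
shots(8)
goal(-15,40,23)"
```

```text
t 9.5 F [ -0.4 -16.1   4. ] open 57.8 st pos [-14.1  40.9] z 22.4
shift [-0.0031  0.003  -0.0019] turn [ 0.0011  0.0039 -0.0007] tool y sign -1.0
tool x,y,z in station: [[1.0, -0.001, -0.006], [-0.001, -1.0, -0.002]] q [-0.25  0.22  1.94 -0.01  0.98 -0.26]
```

View pics/top8.png

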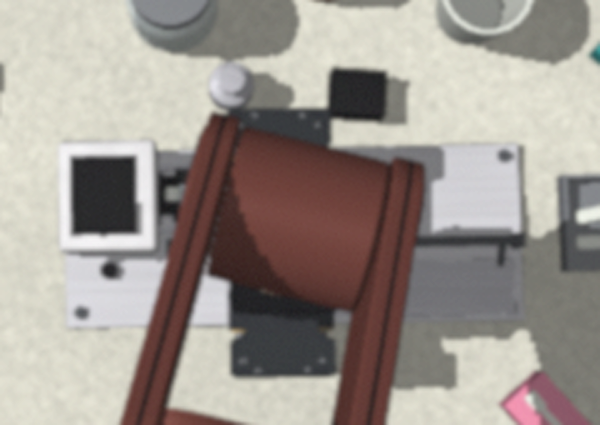

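>>> {"name": "carry_out", "arguments": {"translation": [[-0.005,0,0],[-0.01,0,0],[-0.01,0,0]], "angular": [[0,0,0],[0,0,0],[0,0,0]], "claw": [0.34,0.34,0.34]}}

```text
time_s: 9.8
eef_pos: [0.519, -0.0533, 0.0222]
orientation: [2.204, 2.236, 0.0]
wrist_force: [1.8, -5.2, 4.5]
opening: 0.0577
```

```bash
python3 -c "
from h import *
goal(-15,40,23)"
```

```text
t 9.8 F [ 1.8 -5.2  4.5] open 57.7 st pos [-14.4  40.9] z 22.2
shift [-0.0021  0.0029 -0.0026] turn [ 0.0011  0.0009 -0.001 ] tool y sign -1.0
tool x,y,z in station: [[1.0, -0.002, -0.001], [-0.002, -1.0, -0.002]] q [-0.25  0.22  1.94 -0.    0.98 -0.27]
```

>>> {"name": "carry_out", "arguments": {"translation": [[-0.003,0,0],[-0.003,0,-0.01],[-0.003,0,-0.02],[-0.003,0,-0.03],[-0.003,0,-0.04],[-0.003,0,-0.05],[-0.003,0,-0.07],[-0.003,0,-0.1]], "angular": [[0,0,0],[0,0,0],[0,0,0],[0,0,0],[0,0,0],[0,0,0],[0,0,0],[0,0,0]], "claw": [0.34,0.34,0.34,0.34,0.34,0.34,0.34,0.34]}}

```text
time_s: 10.6
eef_pos: [0.5176, -0.0524, 0.0516]
orientation: [-2.203, -2.238, -0.0]
wrist_force: [0.2, -0.3, -1.4]
opening: 0.0574
```

```bash
python3 -c "
from h import *
shots(9)
goal(-15,40,23)"
```

```text
t 10.7 F [ 0.3  0.1 -0. ] open 57.3 st pos [-14.   40.4] z 53.4
shift [-0.0033  0.001   0.1013] turn [ 0.0019  0.0002 -0.0001] tool y sign -1.0
tool x,y,z in station: [[1.0, -0.0, -0.0], [-0.0, -1.0, -0.003]] q [-0.25  0.17  1.93  0.    1.04 -0.27]
```

View pics/scene9.png

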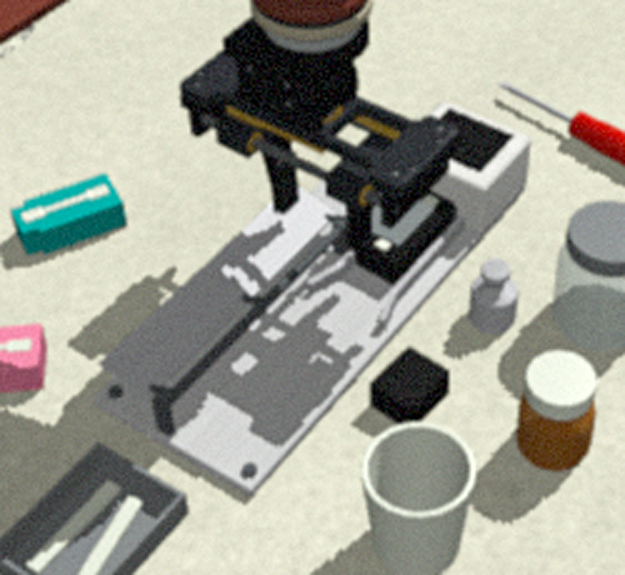

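Now move well clear: straight up, then back.

>>> {"name": "carry_out", "arguments": {"translation": [[0,0,-0.15],[0,0,-0.3],[0,0,-0.45],[0,0,-0.55],[-0.15,-0.1,-0.55],[-0.3,-0.2,-0.55],[-0.45,-0.3,-0.55],[-0.6,-0.4,-0.55],[-0.75,-0.4,-0.55],[-0.9,-0.4,-0.55],[-0.9,-0.4,-0.55]], "angular": [[0,0,0],[0,0,0],[0,0,0],[0,0,0],[0,0,0],[0,0,0],[0,0,0],[0,0,0],[0,0,0],[0,0,0],[0,0,0]], "claw": [0.34,0.34,0.34,0.34,0.34,0.34,0.34,0.34,0.34,0.34,0.34]}}

```text
time_s: 11.8
eef_pos: [0.4014, -0.3297, 0.2168]
orientation: [2.208, 2.232, -0.002]
wrist_force: [0.7, -0.2, 0.7]
opening: 0.0577
```

```bash
python3 -c "
from h import *
shots(10)
goal(-15,40,23)
s=np.load('st.npz')
for n in('top10','scene10'):
  c=load(n)
  for z in (36,23):
    P=np.array([np.r_[s['R']@np.array([x,y])/1000+s['o'],z/1000] for x,y in((-5,-20),(-5,20),(75,-15),(75,15))]); print(n,z,((proj(c,P)-([250,160] if n[0]=='t' else [150,170]))*2.5).round(0).tolist())
"
```

```text
t 11.9 F [-0.1 -0.  -0.1] open 57.4 st pos [-284.8  162.2] z 216.3
shift [0.9001 0.4049 0.6452] turn [-0.0001 -0.0006 -0.0019] tool y sign -1.0
tool x,y,z in station: [[1.0, -0.003, 0.001], [-0.003, -1.0, 0.0]] q [-0.83 -0.03  1.81  0.    1.37 -0.85]
top10 36 [[260.0, 168.0], [261.0, 220.0], [157.0, 177.0], [158.0, 215.0]]
top10 23 [[260.0, 170.0], [261.0, 221.0], [158.0, 178.0], [158.0, 216.0]]
scene10 36 [[398.0, 261.0], [354.0, 240.0], [451.0, 197.0], [419.0, 183.0]]
scene10 23 [[398.0, 274.0], [355.0, 252.0], [451.0, 209.0], [419.0, 195.0]]
```

View pics/scene10.png

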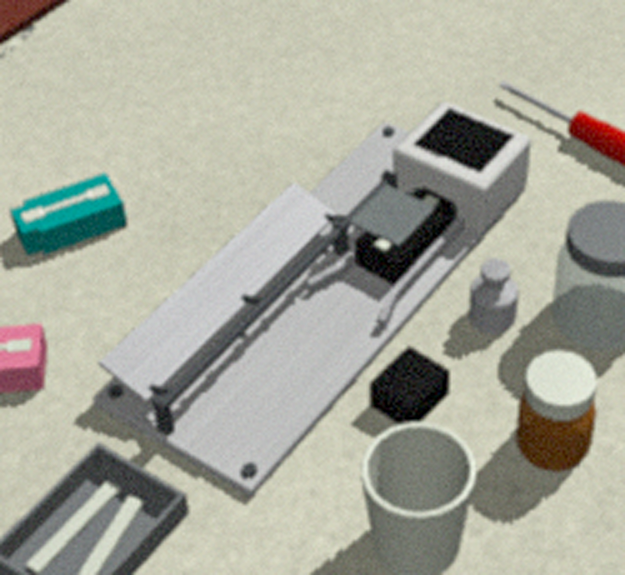

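View pics/top10.png

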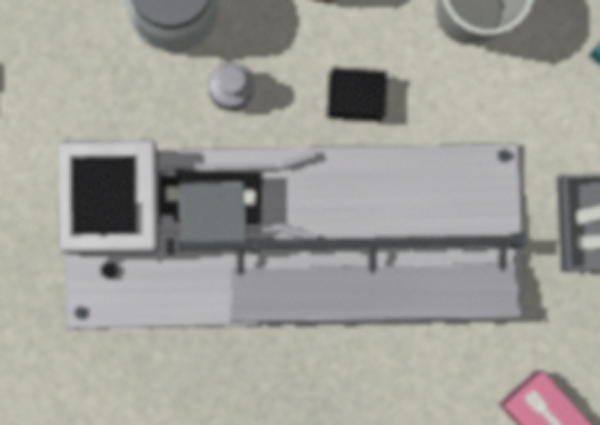

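```bash
python3 -c "
from h import *
t=load('top10')['color'][215:275,300:370,::-1]; s=load('scene10')['color'][235:300,280:350,::-1]
a=[cv2.convertScaleAbs(cv2.resize(i,(390,390),interpolation=cv2.INTER_CUBIC),alpha=2.2) for i in(t,s)]
cv2.imwrite('pics/z10.png',np.hstack(a))
g=load('top10')['color'].mean(2); print(g[235:239,350:360].mean(0).round()); print('rear rows',g[232:236,350:360].round().tolist()[0]); print(g[228:230,340:362].mean(0).round())
"
```

```text
[112.  96.  62.  35.  47.  67.  74.  74.  75.  74.]
rear rows [25.0, 24.0, 24.0, 27.0, 41.0, 61.0, 73.0, 75.0, 76.0, 77.0]
[ 48.  48.  48.  49.  51.  49.  51.  51.  52.  50.  49.  49.  50.  54.
  69.  89. 103. 106. 106. 106. 107. 112.]
```

View pics/z10.png

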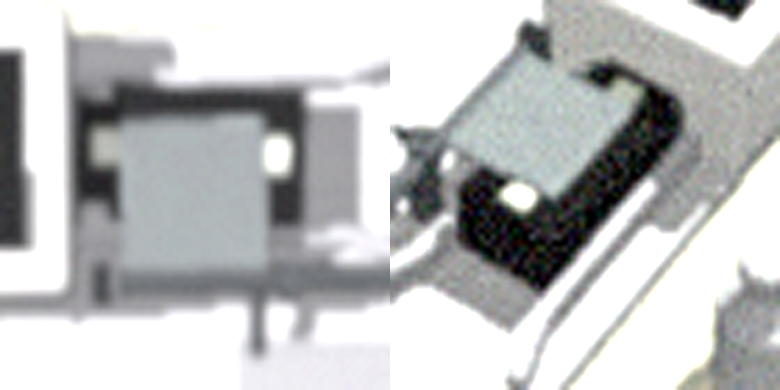

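```bash
python3 -c "
from plant import manip
print(manip.finish_job())"
```

```text
the job is handed in; nothing more can be done
None
```

The carrier is loaded and home against the stop, the flap is down on it, and the job was handed in at about 12 s with the arm clear.

**What I did:** One fingertip pressed the bar down to 22 mm (about 6 N, flap open at about 0.75). The other fingertip pushed the carrier along the bed, between the rails, under the open flap to the stop. I confirmed contact by pushing on: the push force rose from about 3.5 to 17 N while the tip moved less than 2 mm. I then eased off, let the bar up so the flap came down, and moved clear.

**Last checks:**
- **Carrier:** both views show the nose against the measuring head. The rear edge is about 13 mm out in front of the panel, within about 1 mm of where it should be. That is about as fine as the images allow, given the calibration is good to about 2 mm.
- **Flap:** the panel lies flat on the carrier.
- **Force:** the wrist force is about zero.
- **Other things:** I saw no bystander out of place in the final crops. The crops do not cover everything on the table.
- **Disagreement:** my plate measurement came out about 1% short (356 x 138 mm, not 360 x 140). It had no effect on the result.

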